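Two-station start test of an engine instrument panel set

TASK

Two engine instrument panels lie face up on their bench test boxes; run the two-station start test with light fingertip presses: hold the big helm panel's preheat button (flat round one, left of its row of three) down for two seconds and let it up, then hold its start button (large domed one, in the middle) down for one second and let it up, and then press the small flybridge panel's stop button (the square one) briefly and let it up. Press each button only as hard as it takes to go down, press no other button, and do not shift, tip or lift the panels or disturb anything else on the bench.

Things in the scene. Friction and masses are not known exactly. Their poses are not given: they have to be found in the camera images.
- helm: helm (main) engine panel on its bench test box: 190 x 280 mm, 80 mm high to the flat black face, 1.8 kg, loose. On it: 107 mm tachometer, a 64 mm gauge each side (bezels 8 mm proud), three grey buttons in a row 56 mm below the middle, and at the row's right end a key switch (key 24 mm proud). Origin: centre of underside; +x to the panel's upper edge (away from the robot), +y its left, z up.
- fly: small flybridge (second station) panel on its bench test box: 130 x 160 mm, 60 mm high to the flat black face, 0.9 kg, loose. On it: one 58 mm gauge (bezel 8 mm proud) upper left and two grey buttons along the lower edge. Origin and axes as for the helm panel. Which of the two boxes stands on the left varies.
- preheat_top (a point): centre of the top of the helm panel's PREHEAT button: the left one of its row of three, a flat-topped round cap 24 mm across; 58 mm left of the start button. Booted spring button, 20 mm proud of the face; moves straight down from 0.5 N, 0.9 N more per mm; makes contact at 3.5 mm (4 N), 6 N at 6 mm, hard stop at 12 mm (11 N); springs back.
- start_top (a point): crown of the helm panel's START button: the middle one of the row, the largest, a low domed round cap 36 mm across. Booted spring button, 20 mm proud of the face; moves straight down from 0.5 N, 0.9 N more per mm; makes contact at 3.5 mm (4 N), 6 N at 6 mm, hard stop at 12 mm (11 N); springs back.
- helm_stop_top (a point): centre of the top of the helm panel's own STOP button: the right one of the row, a square cap 25 mm wide; 58 mm right of the start button. Not to be pressed in this test. Booted spring button, 20 mm proud of the face; moves straight down from 0.5 N, 0.9 N more per mm; makes contact at 3.5 mm (4 N), 6 N at 6 mm, hard stop at 12 mm (11 N); springs back.
- fly_start_top (a point): crown of the flybridge panel's START button: left of its two, a domed round cap 36 mm across. Not to be pressed in this test. Booted spring button, 20 mm proud of the face; moves straight down from 0.5 N, 0.9 N more per mm; makes contact at 3.5 mm (4 N), 6 N at 6 mm, hard stop at 12 mm (11 N); springs back.
- fly_stop_top (a point): centre of the top of the flybridge panel's STOP button: right of its two, a square cap 25 mm wide; 76 mm right of its start button. Booted spring button, 20 mm proud of the face; moves straight down from 0.5 N, 0.9 N more per mm; makes contact at 3.5 mm (4 N), 6 N at 6 mm, hard stop at 12 mm (11 N); springs back.
- preheat (a joint): helm preheat button, joint value in m: 0 released, 0.012 at the hard stop; it counts as pressed above 0.0035 and as let up below 0.002
- start (a joint): helm start button, joint value in m: 0 released, 0.012 at the hard stop; it counts as pressed above 0.0035 and as let up below 0.002
- helm_stop (a joint): helm stop button, joint value in m: 0 released, 0.012 at the hard stop; it counts as pressed above 0.0035 and as let up below 0.002
- fly_start (a joint): flybridge start button, joint value in m: 0 released, 0.012 at the hard stop; it counts as pressed above 0.0035 and as let up below 0.002
- fly_stop (a joint): flybridge stop button, joint value in m: 0 released, 0.012 at the hard stop; it counts as pressed above 0.0035 and as let up below 0.002
- spare_gauge: loose round instrument, bezel 64 mm across and 54 mm tall, standing on the bench on its back near the front edge of the helm panel's box. Its origin is the centre of its underside. Bystander, leave it alone.
- bezel: loose steel ring 48 mm across, 6 mm thick, lying on the face of the helm panel in its lower left corner, about 52 mm left of the preheat button. Its origin is the centre of its underside. Bystander, leave it alone.
- driver: loose screwdriver 190 mm long lying on the bench between the two boxes, roughly along x. Bystander, leave it alone.
- spanner: loose spanner 150 mm long lying on the bench in front of the flybridge box. Bystander, leave it alone.
- screw_jar: loose jar 54 mm across and 70 mm tall, standing between the robot and the boxes. Its origin is the centre of its underside. Bystander, leave it alone.
- meter: loose hand multimeter 150 x 78 x 41 mm lying at the left side of the bench. Its origin is the centre of its underside. Bystander, leave it alone.
- mug: loose white mug 80 mm across and 95 mm tall at the right side of the bench. Its origin is the centre of its underside. Bystander, leave it alone.
Things that resemble listed ones, but are neither listed nor needed, are in the scene too. Leave any pink or red look-alike of the fly alone.

How it is judged (in metres and radians):
On the way, in this order (a step that is already met when the one before it is completed fails the run):
1. the helm preheat button is held down for the two seconds (at least 1.6 s), no other button down (value of joint preheat above 0.0035 m and value of joint each of start, fly_stop below 0.002 m), for 1.6 s.
2. preheat is let up, then the helm start button is held down for the second (at least 0.7 s) (value of joint start above 0.0035 m and value of joint each of preheat, fly_stop below 0.002 m), for 0.7 s.
3. start is let up, then the flybridge stop button is pressed (at least 0.1 s) (value of joint fly_stop above 0.0035 m and value of joint each of preheat, start below 0.002 m), for 0.1 s.
At the end, for the whole second after the job is handed in: All five buttons are up again (less than 2 mm down), both panels rest flat and within 15 mm of where they stood, and every other loose thing is within 15 mm of where it lay (value of joint each of preheat, start, helm_stop, fly_start, fly_stop below 0.002 m and distance of each of helm, fly, spare_gauge, bezel, driver, spanner, screw_jar, meter, mug from where it was at the start of the episode below 0.015 m and angle between each of helm, fly's own z axis and vertical below 0.05 rad and linear speed of each of helm, fly below 0.01 m/s); the robot touches nothing.
It fails at once if the helm stop button or the flybridge start button is pressed (more than 3 mm down) (value of joint any of helm_stop, fly_start above 0.003 m).
It fails at once if the robot bears on a panel with more than 20 N (a light press needs 4 to 6 N) (contact force between any of the fingers, the arm and helm above 20 N or contact force between any of the fingers, the arm and fly above 20 N).
It fails at once if a panel is lifted by more than 10 mm, tipped by more than 0.1 rad or shifted by more than 20 mm (height (world z) of any of helm, fly above 0.01 m or angle between any of helm, fly's own z axis and vertical above 0.1 rad or distance of any of helm, fly from where it was at the start of the episode above 0.02 m).
It fails at once if a bystander is moved or lifted by more than 20 mm (distance of any of spare_gauge, bezel, driver, spanner, screw_jar, meter, mug from where it was at the start of the episode above 0.02 m).
It also fails if it takes over 51 s, if anything falls off the work surface, if the arm or the gripper's body presses on something with over 40 N, if the wrist force passes 120 N, or if a joint passes its speed limit or range.

ROBOT

A 6-joint arm with a two-finger parallel gripper is mounted at the origin on the work surface. World frame = base frame: x ahead of the robot, y to its left, z up, the work surface at z = 0. Lengths are in mm, angles in rad, forces in N, time in s.
With the tool pointing down it reaches from about 275 to 750 mm from the base axis. Payload 10.2 kg.
Tool frame: the origin (TCP) lies at the very end of the fingers, on their centre line; the grasp point (between the pads) lies 19 mm behind it; y points along the fingers, x is the direction in which the jaws open and shut, and the axes are right-handed (so a half turn about y gives the same grasp; the last joint's range is limited). The gripper opens to 85 mm and grips with 20 to 120 N. Pads are 22 mm wide; open, the fingers measure 114 mm over their backs; the gripper's body (76 mm by 85 mm) begins 54 mm behind the grasp point. The pads swing forward as they close: fully open they stand 13 mm farther back than shut.
Start: joints at [0.981, 0.313, 1.498, -0, 1.331, -0.223], TCP at [188.294, 490.078, 231.294] pointing down, gripper open.
Joint ranges: [-2.94, 2.94], [-0.97, 2.17], [0.19, 2.56], [-1.23, 4.37], [0.02, 3.11], [-2.88, 2.88]. Speed limits (rad/s): [2.39, 2.39, 3.01, 3.14, 3.14, 3.14].

INTERFACE

Orientations are given as a unit quaternion [w, x, y, z].
In Python, from rig import telemetry, imaging, ctrl gives the robot as it stands.
- The arm moves only by the shell command python3 -m handwheel 'ROWS' [FORCE]. ROWS is JSON, a list of rows, each an object with "delta_pos": the shift along the tool's x, y, z in cm, a list of three; "twist": the turn, a rotation vector about the tool's x, y, z in rad, a list of three; "jaw": the opening, from 0 (shut) to 1 (fully open). A call has exactly 10 rows; each row is the pose to reach, as a shift and turn from the pose commanded when the call began, along the tool's axes at that moment; what a row does not reach only later rows make up. A row lasts 1/12 s, in which the tool goes at most 41.7 mm and 7.16 degrees, less where a joint would pass 70% of its speed; a pose out of reach is approached as far as the arm can. A call with a gripper value outside its range is refused whole. The fingers move at their own pace and stop on an object; FORCE is the grip in N (left out, the last holds). Time passes only in rows, so rows that repeat a pose let the fingers close, or fill a call up. It gives the time, the measured TCP pose, the force and the opening at its end, in the units of the state.
- telemetry.sense(): the state, without advancing time (a new reading comes with each control period).
- imaging.capture(name): name is "scene" or "top" or "wrist"; returns a dict with "frame" (400x640x3 uint8, red, green, blue), "z_map" (400x640 float32, mm along the optical axis (not along the pixel's ray), 0 where there is no reading), "fx", "fy", "cx", "cy" (pixels), "D" ([k1, k2, p1, p2, k3] as OpenCV has them; the pictures are not rectified), "rvec" (rotation vector, rad) and "tvec" (3), from world to camera coordinates, as OpenCV has them. Camera axes: x right, y down, z forward; pixel columns grow to the right and rows downward; lengths in mm; the calibration is good to about 2 mm. A picture is of the moment at which its call begins.
- ctrl.finish_job(): hands the job in, once; it reports no verdict.
The state is a dict: "time_s": time; "joints": joint angles; "dq": joint speeds; "tau": joint torques, N m; "eef_pos": TCP position; "ee_rot": TCP orientation; "force": force on the tool from outside, world axes, zero at the start; "wrist_torque": the same for the moment, N m; "grip_width": opening from 0.0 (shut) to 1.0 (fully open).
Only numpy, scipy, OpenCV 4.12 (cv2) and the standard library are available. Lean on these libraries where they do the work, as an engineer would, in place of code of your own. Each camera call takes 0.05 s, during which the arm holds its last target.

## Working session

There is one attempt and no reset: what is moved stays moved. The work goes in short steps, Python scripts to look and compute and a shell command to move; the robot and the scene stay as the last step left them, time stands still between calls to the robot, and variables do not carry over. Pictures are saved under pics/ and viewed, and the job is handed in when it is done.

```bash
ls; mkdir -p pics
python3 - <<'E'
from rig import telemetry, imaging
import cv2,pickle
print(telemetry.sense())
for n in ("scene","top","wrist"):
    c=imaging.capture(n); pickle.dump(c,open(f'{n}.pkl','wb'))
    cv2.imwrite(f'pics/{n}0.png',c['frame'][:,:,::-1])
    print(n,c['fx'],c['cx'],c['cy'],c['D'],c['rvec'],c['tvec'])
E
```

```text
pics
{'time_s': 0.0, 'joints': array([ 9.80591661e-01,  3.13422557e-01,  1.49845406e+00,  2.01278951e-05,
        1.33096377e+00, -2.23426326e-01]), 'dq': array([-9.02119075e-05,  1.67060816e-03, -6.15764177e-04, -5.39365821e-04,
       -1.20185806e-03,  1.66365348e-03]), 'tau': array([ 1.81959625e-03, -4.12274730e+01, -2.59742421e+01, -1.15153121e-04,
        4.14130365e-03,  5.86075930e-05]), 'eef_pos': array([188.14469204, 489.85699865, 230.74271903]), 'ee_rot': array([-0.58264134,  0.58295459,  0.40002023, -0.40084515]), 'force': array([ 0.08389778,  0.34122935, -0.41781534]), 'wrist_torque': array([-0.0117686 , -0.0065239 , -0.02564057]), 'grip_width': 0.9987559817413821}
scene 459.06280873622705 327.71832737292686 204.2372779172691 [-0.05316909  0.          0.          0.          0.        ] [ 0.81465658  2.72037528 -0.86614173] [ 374.29825959 -132.29632726 1827.16346435]
top 413.9500949953955 319.80478179028734 205.71163734353863 [-0.01954958  0.          0.          0.          0.        ] [ 2.16308294 -2.10366681  0.20476258] [ -45.84918252  449.24449247 1258.29789218]
wrist 333.03066214758724 321.48198558913197 204.706614570346 [-0.06013787  0.          0.          0.          0.        ] [-2.36224575 -1.6229252  -0.25898477] [-523.83241698  -41.58622365  381.81639756]
```

View pics/scene0.png

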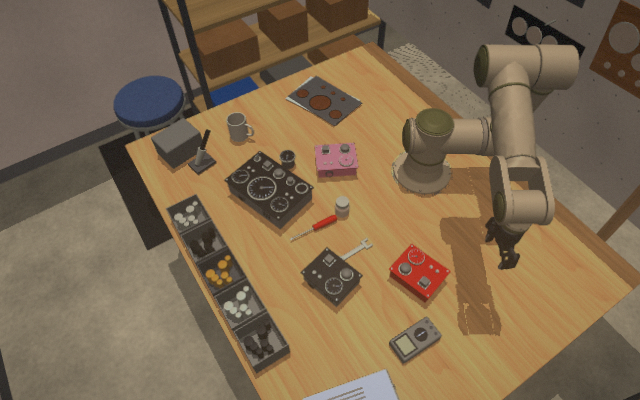

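View pics/top0.png

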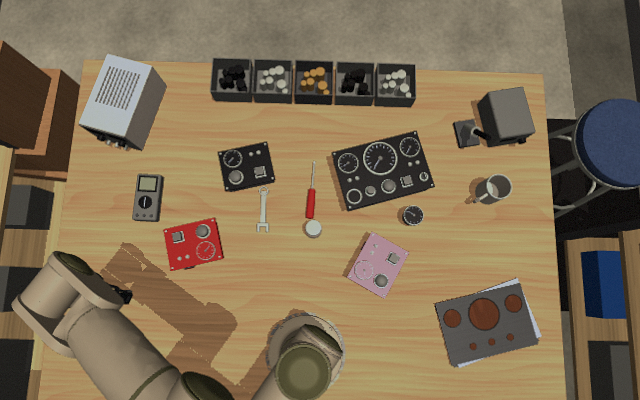

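View pics/wrist0.png

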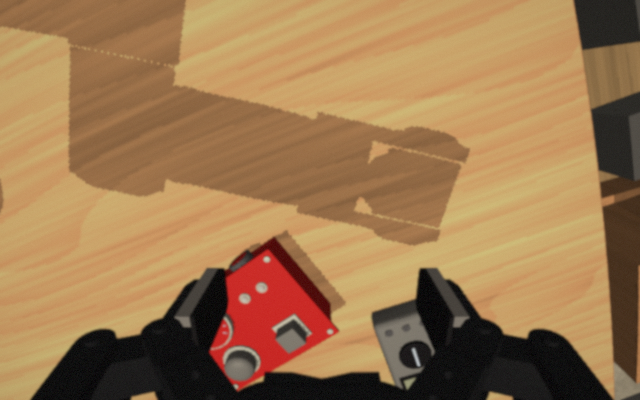

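The overview shows the helm panel at about (383,170) in the top image and the flybridge at (246,167). The red one at (193,243) and the pink one at (377,265) are look-alikes. I'll enlarge both panels.

Run:
```python
import pickle,cv2
c=pickle.load(open('top.pkl','rb'));f=c['frame'][:,:,::-1]
a=cv2.resize(f[125:235,325:440],None,fx=5,fy=5,interpolation=cv2.INTER_CUBIC)
b=cv2.resize(f[135:200,210:280],None,fx=8,fy=8,interpolation=cv2.INTER_CUBIC)
cv2.imwrite('pics/h.png',a);cv2.imwrite('pics/f.png',b)
```

```text
(no output)
```

View pics/h.png

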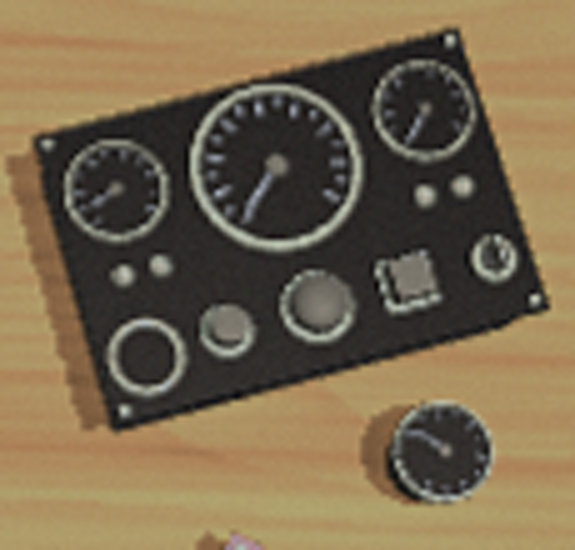

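View pics/f.png

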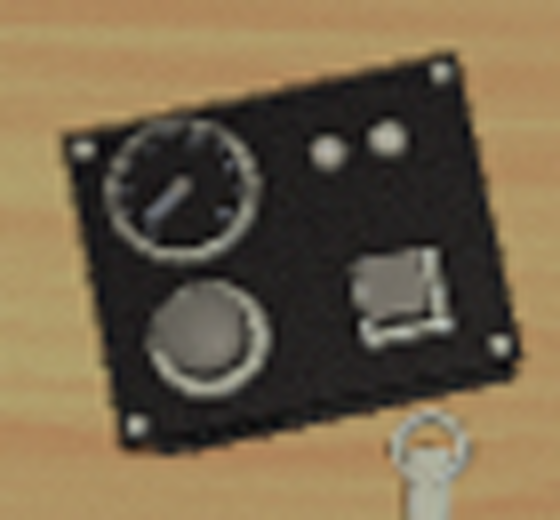

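The helm crop shows the caps at preheat (232,324), start (318,299) and stop (413,277). The fly crop shows the square stop cap at (388,285) and the start dome at (198,328). I'll convert these to world coordinates and use the corner screws and the depth map as a check.

```bash
cat > h.py <<'E'
import numpy as np,cv2,pickle
def px2w(c,u,v,z):
    K=np.array([[c['fx'],0,c['cx']],[0,c['fy'],c['cy']],[0,0,1]]);D=np.array(c['D'])
    n=cv2.undistortPoints(np.array([[[u,v]]],float),K,D)[0,0]
    R=cv2.Rodrigues(np.array(c['rvec'],float))[0];t=np.array(c['tvec'],float).ravel()
    o=-R.T@t;d=R.T@np.array([n[0],n[1],1]);return o+d*(z-o[2])/d[2]
def pxd(c,u,v):
    K=np.array([[c['fx'],0,c['cx']],[0,c['fy'],c['cy']],[0,0,1]]);D=np.array(c['D'])
    n=cv2.undistortPoints(np.array([[[u,v]]],float),K,D)[0,0]
    R=cv2.Rodrigues(np.array(c['rvec'],float))[0];t=np.array(c['tvec'],float).ravel()
    Z=c['z_map'][int(round(v)),int(round(u))];return R.T@(np.array([n[0],n[1],1])*Z-t)
E
python3 - <<'E'
from h import *
np.set_printoptions(precision=1,suppress=True)
c=pickle.load(open('top.pkl','rb'))
H={'pre':(232,324,100),'start':(318,299,100),'hstop':(413,277,100),'sTL':(48,145,80),'sTR':(450,40,80),'sBL':(125,411,80),'sBR':(535,300,80),'ring':(147,357,86),'key':(495,258,100)}
F={'fstop':(388,285,80),'fstart':(198,328,80),'TL':(84,149,60),'TR':(441,72,60),'BL':(137,426,60),'BR':(500,345,60),'g':(184,190,68)}
P={}
for d,s,o in((H,5,(325,125)),(F,8,(210,135))):
  for k,(u,v,z) in d.items():
    U=o[0]+(u+.5)/s-.5;V=o[1]+(v+.5)/s-.5
    P[k]=px2w(c,U,V,z);print(k,round(U,1),round(V,1),P[k],pxd(c,U,V))
n=lambda a,b:np.linalg.norm(P[a]-P[b])
print(n('pre','start'),n('start','hstop'),n('fstart','fstop'))
for T in(('sTL','sTR','sBL','sBR'),('TL','TR','BL','BR')):
  m=np.mean([P[k] for k in T],0); 
  yv=P[T[0]]-P[T[1]]+P[T[2]]-P[T[3]];yv/=np.linalg.norm(yv); xv=np.array([yv[1],-yv[0],0])
  print(m,'yaw',np.arctan2(xv[1],xv[0]))
  for k in P: print(k,(P[k]-m)@xv,(P[k]-m)@yv) if np.linalg.norm(P[k]-m)<180 else 0
s=pickle.load(open('scene.pkl','rb'))
R=cv2.Rodrigues(np.array(s['rvec']))[0]
K=np.array([[s['fx'],0,s['cx']],[0,s['fy'],s['cy']],[0,0,1]])
for k in P: print(k,cv2.projectPoints(P[k][None],np.array(s['rvec'],float),np.array(s['tvec'],float),K,np.array(s['D'],float))[0].ravel())
f=s['frame'][:,:,::-1]
cv2.imwrite('pics/s1.png',cv2.resize(f[140:310,215:375],None,fx=4,fy=4,interpolation=cv2.INTER_CUBIC)[:600])
E
```

```text
pre 371.0 189.4 [ 494.2 -185.9  100. ] [ 494.6 -186.2   98.2]
start 388.2 184.4 [ 511.2 -238.1  100. ] [ 511.6 -238.4   98.3]
hstop 407.2 180.0 [ 526.7 -296.1  100. ] [ 526.2 -295.6  101.9]
sTL 334.2 153.6 [609.4 -73.4  80. ] [608.2 -73.2  83.7]
sTR 414.6 132.6 [ 686.5 -326.    80. ] [ 685.8 -325.5   81.9]
sBL 349.6 206.8 [ 442.5 -123.6   80. ] [ 442.  -123.4   82.7]
sBR 431.6 184.6 [ 519.5 -376.1   80. ] [ 519.2 -375.8   81.3]
ring 354.0 196.0 [ 475.2 -136.1   86. ] [ 476.7 -136.8   78.7]
key 423.6 176.2 [ 540.2 -346.4  100. ] [ 541.8 -348.1   93.9]
fstop 258.1 170.2 [548.9 160.3  80. ] [548.  159.8  83.6]
fstart 234.3 175.6 [529.7 232.3  80. ] [528.3 231.2  85.5]
TL 220.1 153.2 [606.  285.9  60. ] [605.1 285.2  62.9]
TR 264.7 143.6 [642. 147.  60.] [642.6 147.2  58.2]
BL 226.7 187.8 [494.9 257.6  60. ] [494.5 257.3  61.4]
BR 272.1 177.7 [531.4 118.3  60. ] [531.3 118.3  60.2]
g 232.6 158.3 [588.  243.8  68. ] [588.2 243.9  67.4]
54.883619492488954 60.01029699201067 74.51388397444906
[ 564.5 -224.8   80. ] yaw 0.2961218866393398
pre -55.918098542672176 57.65633446645186
start -54.80
[... 254 characters left out ...]
7469900043574 110.87075005249584
key -58.73355936498136 -109.27457235087758
[568.6 202.2  60. ] yaw 0.25499744352970255
fstop -29.557015165855063 -35.545264518213074
fstart -30.002162461410034 38.96728978535994
TL 57.33764618242799 71.59689864185557
TR 57.11172057007255 -71.97286494109701
BL -57.337646182427946 72.16954786383921
BR -57.11172057007249 -71.79358156459782
g 29.34653227840422 35.3373107156991
pre [289.2 178.3]
start [278.1 171.1]
hstop [266.9 162.9]
sTL [277.6 217.1]
sTR [225.9 179.4]
sBL [310.4 186.7]
sBR [259.1 152.3]
ring [300.9 187.4]
key [257.4 155.9]
fstop [328.8 258.1]
fstart [346.  271.6]
TL [335.6 299.1]
TR [302.9 271.7]
BL [359.  274.9]
BR [326.3 249.2]
g [332.9 285. ]
```

View pics/s1.png

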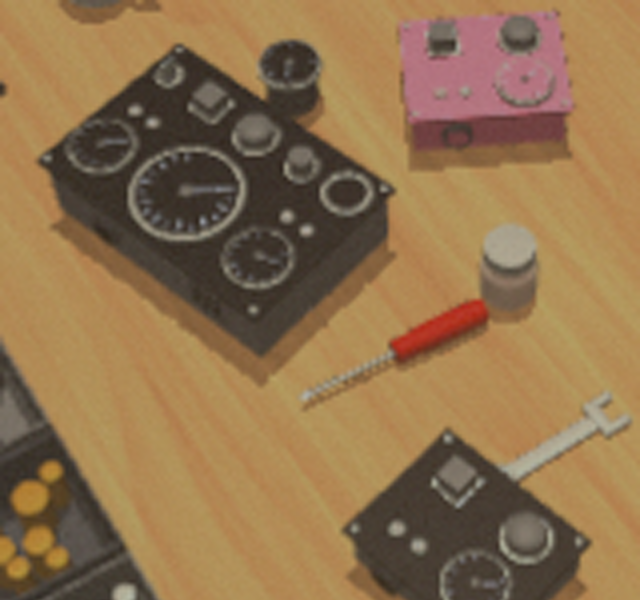

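```bash
cat >> h.py <<'E'
from scipy.spatial.transform import Rotation
def rel(target,z):
    from rig import telemetry
    s=telemetry.sense();q=s['ee_rot'];R=Rotation.from_quat(q,scalar_first=True).as_matrix()
    d=np.array([*target,z])-s['eef_pos']
    print('t',s['time_s'],'pos',s['eef_pos'].round(1),'d world',d.round(1),'tool cm',(R.T@d/10).round(2),'F',s['force'].round(2),'w',round(s['grip_width'],3))
    return R
T=dict(pre=(494.0,-185.6),start=(510.9,-240.3),fstop=(549.2,159.5))
E
python3 - <<'E'
from h import *
print(rel(T['pre'],150).round(3))
E
```

```text
t 0.15 pos [188.2 489.9 230.9] d world [ 305.8 -675.5  -80.9] tool cm [-52.08   8.12 -52.78] F [0.01 0.29 0.76] w 1.005
[[ 0.359 -0.001 -0.933]
 [ 0.933 -0.001  0.359]
 [-0.001 -1.     0.   ]]
```

```bash
python3 -m handwheel '[{"delta_pos":[-2.6,0,-2.6],"twist":[0,0.09,0],"jaw":0},{"delta_pos":[-5.2,0,-5.2],"twist":[0,0.18,0],"jaw":0},{"delta_pos":[-7.8,0,-7.9],"twist":[0,0.27,0],"jaw":0},{"delta_pos":[-10.4,0,-10.5],"twist":[0,0.36,0],"jaw":0},{"delta_pos":[-13,0,-13.2],"twist":[0,0.45,0],"jaw":0},{"delta_pos":[-15.6,0,-15.8],"twist":[0,0.54,0],"jaw":0},{"delta_pos":[-18.2,0,-18.4],"twist":[0,0.63,0],"jaw":0},{"delta_pos":[-20.8,0,-21],"twist":[0,0.72,0],"jaw":0},{"delta_pos":[-23.4,0,-23.6],"twist":[0,0.81,0],"jaw":0},{"delta_pos":[-26,0,-26.4],"twist":[0,0.9,0],"jaw":0}]' 20; python3 -c "
from h import *
print(rel(T['pre'],150).round(3))"
```

```text
time_s: 0.98
eef_pos: [341.5, 151.1, 231.4]
ee_rot: [0.699, -0.699, -0.106, 0.106]
force: [0.5, 0.5, 0.0]
grip_width: 0.002
t 0.9833 pos [341.5 151.1 231.4] d world [ 152.5 -336.7  -81.4] tool cm [  4.62   8.14 -36.67] F [0.52 0.5  0.02] w 0.002
[[ 0.955  0.    -0.295]
 [ 0.295  0.     0.955]
 [ 0.    -1.     0.   ]]
```

```bash
python3 -m handwheel '[{"delta_pos":[0.5,0.5,-4],"twist":[0,0,0],"jaw":0},{"delta_pos":[1,1,-8],"twist":[0,0,0],"jaw":0},{"delta_pos":[1.5,2,-12],"twist":[0,0,0],"jaw":0},{"delta_pos":[2,3,-16],"twist":[0,0,0],"jaw":0},{"delta_pos":[2.5,4,-20],"twist":[0,0,0],"jaw":0},{"delta_pos":[3,5,-24],"twist":[0,0,0],"jaw":0},{"delta_pos":[3.5,6,-28],"twist":[0,0,0],"jaw":0},{"delta_pos":[4,7,-32],"twist":[0,0,0],"jaw":0},{"delta_pos":[4.4,7.8,-35],"twist":[0,0,0],"jaw":0},{"delta_pos":[4.62,8.1,-36.7],"twist":[0,0,0],"jaw":0}]'; python3 -c "
from h import *
rel(T['pre'],115)
from rig import imaging
c=imaging.capture('wrist');pickle.dump(c,open('wrist1.pkl','wb'));cv2.imwrite('pics/w1.png',c['frame'][:,:,::-1])
c=imaging.capture('scene');f=c['frame'][:,:,::-1];cv2.imwrite('pics/s2.png',cv2.resize(f[120:270,200:400],None,fx=4,fy=4,interpolation=cv2.INTER_CUBIC))"
```

```text
time_s: 1.82
eef_pos: [495.7, -186.6, 148.6]
ee_rot: [0.699, -0.699, -0.106, 0.107]
force: [0.3, -0.6, 0.7]
grip_width: -0.0
t 1.8167 pos [ 495.7 -186.6  148.6] d world [ -1.7   1.  -33.6] tool cm [-0.13  3.36  0.14] F [ 0.31 -0.59  0.71] w -0.0
```

View pics/w1.png

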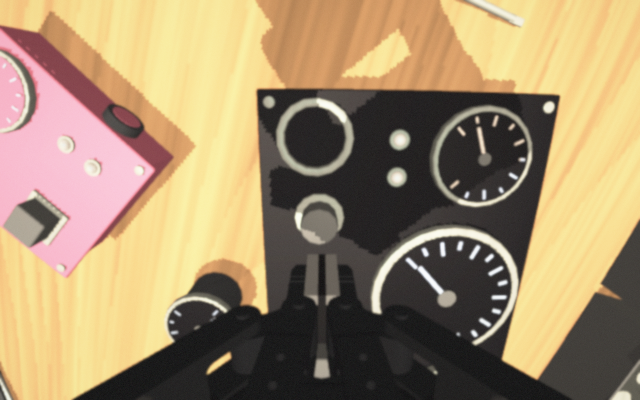

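View pics/s2.png

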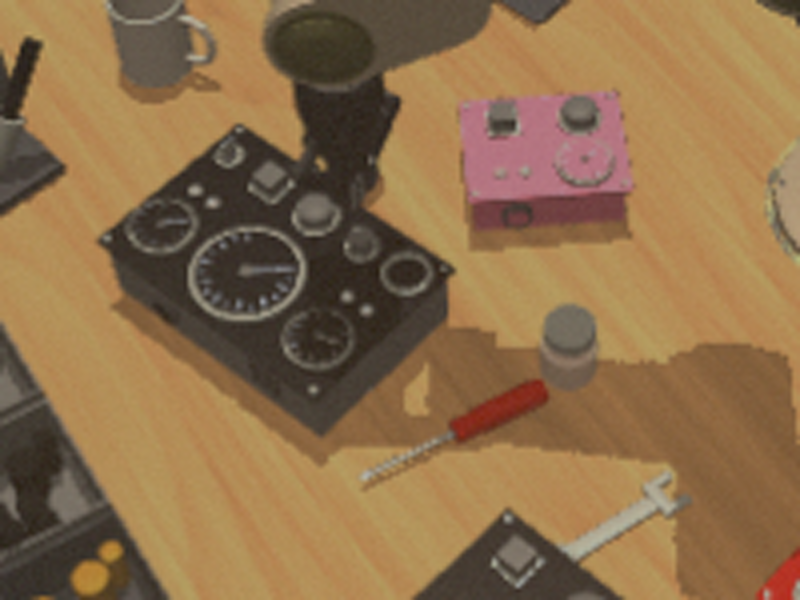

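The wrist view shows the preheat cap at (320,222), with the closed fingertips just below it in the picture. I'll cross-check that position against the top-camera estimate.

```bash
python3 -c "
from h import *
c=pickle.load(open('wrist1.pkl','rb'))
print(px2w(c,320,222,100),pxd(c,320,222))
K=np.array([[c['fx'],0,c['cx']],[0,c['fy'],c['cy']],[0,0,1]])
for p in([495.7,-186.6,148.6],[494,-185.6,100]): print(cv2.projectPoints(np.array([p],float),np.array(c['rvec'],float),np.array(c['tvec'],float),K,np.array(c['D'],float))[0].ravel())
for q,z in (((269,102),80),((549,107),80)): print(px2w(c,*q,z))
"
```

```text
[ 493.33971085 -181.94688022  100.        ] [ 493.12163676 -181.2002539   101.99928001]
[321.19988763 268.10014823]
[319.28001773 227.51849697]
[ 442.32520841 -123.39560103   80.        ]
[610.81861447 -72.32470965  80.        ]
```

```bash
python3 -m handwheel '[{"delta_pos":[-0.1,0.8,0.2],"twist":[0,0,0],"jaw":0},{"delta_pos":[-0.1,1.6,0.2],"twist":[0,0,0],"jaw":0},{"delta_pos":[-0.1,2.4,0.2],"twist":[0,0,0],"jaw":0},{"delta_pos":[-0.1,3.0,0.2],"twist":[0,0,0],"jaw":0},{"delta_pos":[-0.1,3.6,0.2],"twist":[0,0,0],"jaw":0},{"delta_pos":[-0.1,4.0,0.2],"twist":[0,0,0],"jaw":0},{"delta_pos":[-0.1,4.2,0.2],"twist":[0,0,0],"jaw":0},{"delta_pos":[-0.1,4.2,0.2],"twist":[0,0,0],"jaw":0},{"delta_pos":[-0.1,4.2,0.2],"twist":[0,0,0],"jaw":0},{"delta_pos":[-0.1,4.2,0.2],"twist":[0,0,0],"jaw":0}]'; python3 -c "
from h import *
rel((493.8,-184.6),100)"
```

```text
time_s: 2.75
eef_pos: [494.0, -182.1, 108.6]
ee_rot: [-0.699, 0.699, 0.107, -0.107]
force: [-0.8, 0.5, 0.1]
grip_width: 0.005
t 2.75 pos [ 494.  -182.1  108.6] d world [-0.2 -2.5 -8.6] tool cm [-0.1   0.86 -0.23] F [-0.78  0.5   0.06] w 0.005
```

```bash
python3 -m handwheel '[{"delta_pos":[0,0.2,-0.1],"twist":[0,0,0],"jaw":0},{"delta_pos":[0,0.4,-0.2],"twist":[0,0,0],"jaw":0},{"delta_pos":[0,0.6,-0.2],"twist":[0,0,0],"jaw":0},{"delta_pos":[0,0.7,-0.2],"twist":[0,0,0],"jaw":0},{"delta_pos":[0,0.8,-0.2],"twist":[0,0,0],"jaw":0},{"delta_pos":[0,0.9,-0.2],"twist":[0,0,0],"jaw":0},{"delta_pos":[0,1.0,-0.2],"twist":[0,0,0],"jaw":0},{"delta_pos":[0,1.0,-0.2],"twist":[0,0,0],"jaw":0},{"delta_pos":[0,1.0,-0.2],"twist":[0,0,0],"jaw":0},{"delta_pos":[0,1.0,-0.2],"twist":[0,0,0],"jaw":0}]'; python3 -c "
from h import *
rel((493.8,-184.6),100)"
```

```text
time_s: 3.58
eef_pos: [494.4, -183.9, 98.4]
ee_rot: [-0.699, 0.699, 0.107, -0.107]
force: [-0.5, 0.4, 2.2]
grip_width: 0.002
t 3.5833 pos [ 494.4 -183.9   98.4] d world [-0.6 -0.7  1.6] tool cm [-0.08 -0.16 -0.04] F [-0.54  0.43  2.16] w 0.002
```

```bash
python3 -m handwheel '[{"delta_pos":[0,0.2,0],"twist":[0,0,0],"jaw":0},{"delta_pos":[0,0.35,0],"twist":[0,0,0],"jaw":0},{"delta_pos":[0,0.35,0],"twist":[0,0,0],"jaw":0},{"delta_pos":[0,0.35,0],"twist":[0,0,0],"jaw":0},{"delta_pos":[0,0.35,0],"twist":[0,0,0],"jaw":0},{"delta_pos":[0,0.35,0],"twist":[0,0,0],"jaw":0},{"delta_pos":[0,0.35,0],"twist":[0,0,0],"jaw":0},{"delta_pos":[0,0.35,0],"twist":[0,0,0],"jaw":0},{"delta_pos":[0,0.35,0],"twist":[0,0,0],"jaw":0},{"delta_pos":[0,0.35,0],"twist":[0,0,0],"jaw":0}]'
```

```text
time_s: 4.42
eef_pos: [494.6, -184.0, 94.9]
ee_rot: [-0.699, 0.699, 0.107, -0.107]
force: [-1.0, 1.2, 5.0]
grip_width: 0.001
```

```bash
python3 -m handwheel '[{"delta_pos":[0,0,0],"twist":[0,0,0],"jaw":0},{"delta_pos":[0,0,0],"twist":[0,0,0],"jaw":0},{"delta_pos":[0,0,0],"twist":[0,0,0],"jaw":0},{"delta_pos":[0,0,0],"twist":[0,0,0],"jaw":0},{"delta_pos":[0,0,0],"twist":[0,0,0],"jaw":0},{"delta_pos":[0,0,0],"twist":[0,0,0],"jaw":0},{"delta_pos":[0,0,0],"twist":[0,0,0],"jaw":0},{"delta_pos":[0,0,0],"twist":[0,0,0],"jaw":0},{"delta_pos":[0,0,0],"twist":[0,0,0],"jaw":0},{"delta_pos":[0,0,0],"twist":[0,0,0],"jaw":0}]'; python3 -c "
from h import *
rel((493.8,-184.6),100)"
```

```text
time_s: 5.25
eef_pos: [494.6, -184.0, 94.9]
ee_rot: [-0.699, 0.699, 0.107, -0.107]
force: [-1.5, 1.6, 4.9]
grip_width: 0.003
t 5.25 pos [ 494.6 -184.    94.9] d world [-0.8 -0.6  5.1] tool cm [-0.09 -0.51 -0.03] F [-1.48  1.58  4.89] w 0.003
```

```bash
python3 -m handwheel '[{"delta_pos":[0,0,0],"twist":[0,0,0],"jaw":0},{"delta_pos":[0,0,0],"twist":[0,0,0],"jaw":0},{"delta_pos":[0,0,0],"twist":[0,0,0],"jaw":0},{"delta_pos":[0,0,0],"twist":[0,0,0],"jaw":0},{"delta_pos":[0,0,0],"twist":[0,0,0],"jaw":0},{"delta_pos":[0,-0.4,0],"twist":[0,0,0],"jaw":0},{"delta_pos":[0,-1.0,0],"twist":[0,0,0],"jaw":0},{"delta_pos":[0,-2,0],"twist":[0,0,0],"jaw":0},{"delta_pos":[0,-3,0],"twist":[0,0,0],"jaw":0},{"delta_pos":[0,-3.5,0],"twist":[0,0,0],"jaw":0}]'; python3 -c "
from h import *
from rig import imaging
c=imaging.capture('wrist');pickle.dump(c,open('wrist2.pkl','wb'));cv2.imwrite('pics/w2.png',c['frame'][:,:,::-1])
rel(T['start'],108)"
```

```text
time_s: 6.08
eef_pos: [494.9, -184.2, 131.6]
ee_rot: [-0.698, 0.699, 0.108, -0.107]
force: [-0.4, -0.2, 0.3]
grip_width: 0.003
t 6.1333 pos [ 495.2 -184.4  132. ] d world [ 15.7 -55.9 -24. ] tool cm [-0.18  2.42 -5.8 ] F [-0.31 -0.37  1.35] w -0.003
```

View pics/w2.png

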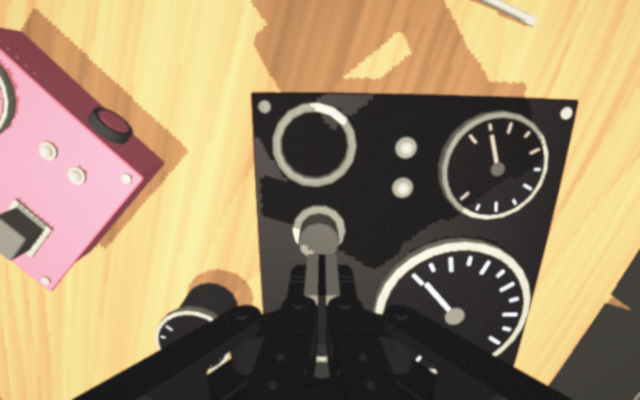

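The wrist view shows the preheat cap back up at (320,236) and the panel unmoved. Next I'll move over start.

```bash
python3 -m handwheel '[{"delta_pos":[0,0,-1.5],"twist":[0,0,0],"jaw":0},{"delta_pos":[-0.1,0,-3],"twist":[0,0,0],"jaw":0},{"delta_pos":[-0.2,0,-4.5],"twist":[0,0,0],"jaw":0},{"delta_pos":[-0.2,0,-5.8],"twist":[0,0,0],"jaw":0},{"delta_pos":[-0.2,0.7,-5.8],"twist":[0,0,0],"jaw":0},{"delta_pos":[-0.2,1.4,-5.8],"twist":[0,0,0],"jaw":0},{"delta_pos":[-0.2,2.0,-5.8],"twist":[0,0,0],"jaw":0},{"delta_pos":[-0.2,2.4,-5.8],"twist":[0,0,0],"jaw":0},{"delta_pos":[-0.2,2.4,-5.8],"twist":[0,0,0],"jaw":0},{"delta_pos":[-0.2,2.4,-5.8],"twist":[0,0,0],"jaw":0}]'; python3 -c "
from h import *
from rig import imaging
c=imaging.capture('scene');f=c['frame'][:,:,::-1];cv2.imwrite('pics/s3.png',cv2.resize(f[120:220,220:340],None,fx=6,fy=6,interpolation=cv2.INTER_CUBIC))
rel(T['start'],98)"
```

```text
time_s: 6.97
eef_pos: [509.8, -239.4, 105.6]
ee_rot: [0.699, -0.699, -0.107, 0.107]
force: [-0.1, -0.1, 0.0]
grip_width: -0.003
t 7.0167 pos [ 510.  -239.6  105.9] d world [ 0.9 -0.7 -7.9] tool cm [ 0.06  0.79 -0.1 ] F [-0.67  0.13 -1.12] w 0.001
```

View pics/s3.png

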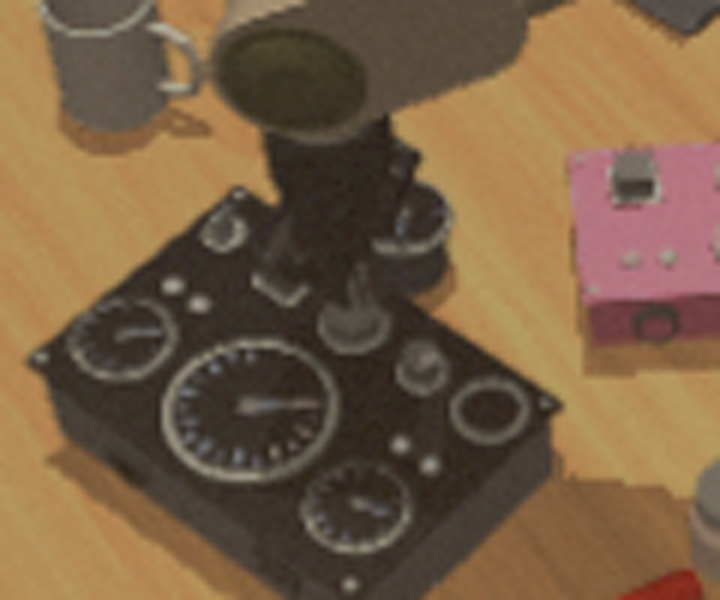

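The fingertip stands at (357,290), directly over the start dome. Next is a slow touch-down.

```bash
python3 -m handwheel '[{"delta_pos":[0,0.2,-0.1],"twist":[0,0,0],"jaw":0},{"delta_pos":[0,0.4,-0.1],"twist":[0,0,0],"jaw":0},{"delta_pos":[0,0.5,-0.1],"twist":[0,0,0],"jaw":0},{"delta_pos":[0,0.6,-0.1],"twist":[0,0,0],"jaw":0},{"delta_pos":[0,0.7,-0.1],"twist":[0,0,0],"jaw":0},{"delta_pos":[0,0.75,-0.1],"twist":[0,0,0],"jaw":0},{"delta_pos":[0,0.75,-0.1],"twist":[0,0,0],"jaw":0},{"delta_pos":[0,0.75,-0.1],"twist":[0,0,0],"jaw":0},{"delta_pos":[0,0.75,-0.1],"twist":[0,0,0],"jaw":0},{"delta_pos":[0,0.75,-0.1],"twist":[0,0,0],"jaw":0}]'; python3 -c "
from h import *
rel(T['start'],95)"
```

```text
time_s: 7.85
eef_pos: [510.2, -240.9, 98.4]
ee_rot: [-0.699, 0.699, 0.107, -0.107]
force: [-0.1, 0.4, 2.1]
grip_width: 0.003
t 7.85 pos [ 510.2 -240.9   98.4] d world [ 0.7  0.6 -3.4] tool cm [0.08 0.34 0.03] F [-0.13  0.44  2.06] w 0.003
```

Contact is the same as at preheat (2.1 N), so I'll press 3.5 mm further and hold.

```bash
python3 -m handwheel '[{"delta_pos":[0,0.2,0],"twist":[0,0,0],"jaw":0},{"delta_pos":[0,0.35,0],"twist":[0,0,0],"jaw":0},{"delta_pos":[0,0.35,0],"twist":[0,0,0],"jaw":0},{"delta_pos":[0,0.35,0],"twist":[0,0,0],"jaw":0},{"delta_pos":[0,0.35,0],"twist":[0,0,0],"jaw":0},{"delta_pos":[0,0.35,0],"twist":[0,0,0],"jaw":0},{"delta_pos":[0,0.35,0],"twist":[0,0,0],"jaw":0},{"delta_pos":[0,0.35,0],"twist":[0,0,0],"jaw":0},{"delta_pos":[0,0.35,0],"twist":[0,0,0],"jaw":0},{"delta_pos":[0,0.35,0],"twist":[0,0,0],"jaw":0}]'
```

```text
time_s: 8.68
eef_pos: [510.3, -240.9, 94.9]
ee_rot: [-0.699, 0.699, 0.107, -0.107]
force: [0.2, 0.6, 5.0]
grip_width: 0.001
```

```bash
python3 -m handwheel '[{"delta_pos":[0,0,0],"twist":[0,0,0],"jaw":0},{"delta_pos":[0,0,0],"twist":[0,0,0],"jaw":0},{"delta_pos":[0,0,0],"twist":[0,0,0],"jaw":0},{"delta_pos":[0,0,0],"twist":[0,0,0],"jaw":0},{"delta_pos":[0,-0.4,0],"twist":[0,0,0],"jaw":0},{"delta_pos":[0,-1.0,0],"twist":[0,0,0],"jaw":0},{"delta_pos":[0,-2,0],"twist":[0,0,0],"jaw":0},{"delta_pos":[0,-3.5,0],"twist":[0,0,0],"jaw":0},{"delta_pos":[0,-5,0],"twist":[0,0,0],"jaw":0},{"delta_pos":[0,-6,0],"twist":[0,0,0],"jaw":0}]'; python3 -c "
from h import *
rel(T['fstop'],110)"
```

```text
time_s: 9.52
eef_pos: [510.4, -241.0, 156.7]
ee_rot: [-0.699, 0.699, 0.107, -0.107]
force: [-0.0, 0.4, 0.1]
grip_width: -0.001
t 9.5167 pos [ 510.4 -241.   156.7] d world [ 38.8 400.5 -46.7] tool cm [15.69  4.64 37.05] F [-0.04  0.42  0.13] w -0.001
```

```bash
python3 -m handwheel '[{"delta_pos":[1.2,0,2.8],"twist":[0,0,0],"jaw":0},{"delta_pos":[2.8,0,6.6],"twist":[0,0,0],"jaw":0},{"delta_pos":[4.4,0,10.4],"twist":[0,0,0],"jaw":0},{"delta_pos":[6.0,0,14.2],"twist":[0,0,0],"jaw":0},{"delta_pos":[7.6,0,18],"twist":[0,0,0],"jaw":0},{"delta_pos":[9.2,0,21.8],"twist":[0,0,0],"jaw":0},{"delta_pos":[10.8,0,25.6],"twist":[0,0,0],"jaw":0},{"delta_pos":[12.4,0,29.4],"twist":[0,0,0],"jaw":0},{"delta_pos":[14,0,33],"twist":[0,0,0],"jaw":0},{"delta_pos":[14.8,0,35],"twist":[0,0,0],"jaw":0}]'; python3 -c "
from h import *
from rig import imaging
c=imaging.capture('wrist');pickle.dump(c,open('wrist3.pkl','wb'));cv2.imwrite('pics/w3.png',c['frame'][:,:,::-1])
rel(T['fstop'],110)"
```

```text
time_s: 10.35
eef_pos: [546.3, 141.2, 155.2]
ee_rot: [0.699, -0.699, -0.108, 0.108]
force: [0.8, -0.5, 1.1]
grip_width: 0.001
t 10.4 pos [546.2 143.2 155.1] d world [  3.   16.3 -45.1] tool cm [0.78 4.51 1.46] F [-1.68  2.23 -0.62] w 0.002
```

View pics/w3.png

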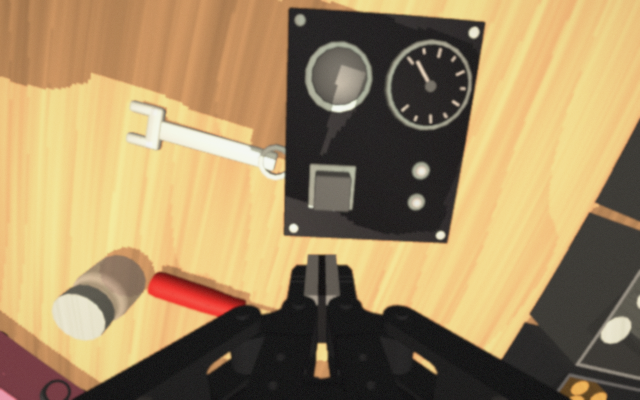

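The fly panel's square stop cap is at (332,190), and I'll check that position.

```bash
python3 -c "
from h import *
c=pickle.load(open('wrist3.pkl','rb'))
print(px2w(c,332,190,80),pxd(c,332,190),px2w(c,293,229,60),px2w(c,474,32,60))"
```

```text
[547.7619089  160.68391266  80.        ] [547.56289818 161.12909442  81.71423984] [531.02021739 116.55072446  60.        ] [606.08537253 287.47184016  60.        ]
```

```bash
python3 -m handwheel '[{"delta_pos":[0.4,0,1.0],"twist":[0,0,0],"jaw":0},{"delta_pos":[0.6,0.5,1.7],"twist":[0,0,0],"jaw":0},{"delta_pos":[0.6,1.5,1.7],"twist":[0,0,0],"jaw":0},{"delta_pos":[0.6,2.5,1.7],"twist":[0,0,0],"jaw":0},{"delta_pos":[0.6,3.5,1.7],"twist":[0,0,0],"jaw":0},{"delta_pos":[0.6,4.2,1.7],"twist":[0,0,0],"jaw":0},{"delta_pos":[0.6,4.5,1.7],"twist":[0,0,0],"jaw":0},{"delta_pos":[0.6,4.5,1.7],"twist":[0,0,0],"jaw":0},{"delta_pos":[0.6,4.5,1.7],"twist":[0,0,0],"jaw":0},{"delta_pos":[0.6,4.5,1.7],"twist":[0,0,0],"jaw":0}]'; python3 -c "
from h import *
rel((548.7,159.8),86)"
```

```text
time_s: 11.23
eef_pos: [547.6, 155.3, 110.3]
ee_rot: [-0.699, 0.699, 0.107, -0.107]
force: [-0.2, 0.3, 0.4]
grip_width: 0.001
t 11.2333 pos [547.6 155.3 110.3] d world [  1.1   4.5 -24.3] tool cm [0.24 2.43 0.4 ] F [-0.25  0.33  0.43] w 0.001
```

```bash
python3 -m handwheel '[{"delta_pos":[0.2,0.3,0.4],"twist":[0,0,0],"jaw":0},{"delta_pos":[0.2,0.9,0.4],"twist":[0,0,0],"jaw":0},{"delta_pos":[0.2,1.5,0.4],"twist":[0,0,0],"jaw":0},{"delta_pos":[0.2,2.0,0.4],"twist":[0,0,0],"jaw":0},{"delta_pos":[0.2,2.4,0.4],"twist":[0,0,0],"jaw":0},{"delta_pos":[0.2,2.4,0.4],"twist":[0,0,0],"jaw":0},{"delta_pos":[0.2,2.4,0.4],"twist":[0,0,0],"jaw":0},{"delta_pos":[0.2,2.4,0.4],"twist":[0,0,0],"jaw":0},{"delta_pos":[0.2,2.4,0.4],"twist":[0,0,0],"jaw":0},{"delta_pos":[0.2,2.4,0.4],"twist":[0,0,0],"jaw":0}]'; python3 -c "
from h import *
rel((548.7,159.8),78)
from rig import imaging
c=imaging.capture('scene');f=c['frame'][:,:,::-1];cv2.imwrite('pics/s4.png',cv2.resize(f[215:315,280:400],None,fx=6,fy=6,interpolation=cv2.INTER_CUBIC))"
```

```text
time_s: 12.07
eef_pos: [548.2, 159.8, 86.1]
ee_rot: [-0.699, 0.699, 0.107, -0.107]
force: [-0.0, 0.2, 0.1]
grip_width: -0.002
t 12.0667 pos [548.2 159.8  86.1] d world [ 0.5 -0.  -8.1] tool cm [ 0.05  0.81 -0.02] F [-0.01  0.18  0.07] w -0.002
```

View pics/s4.png

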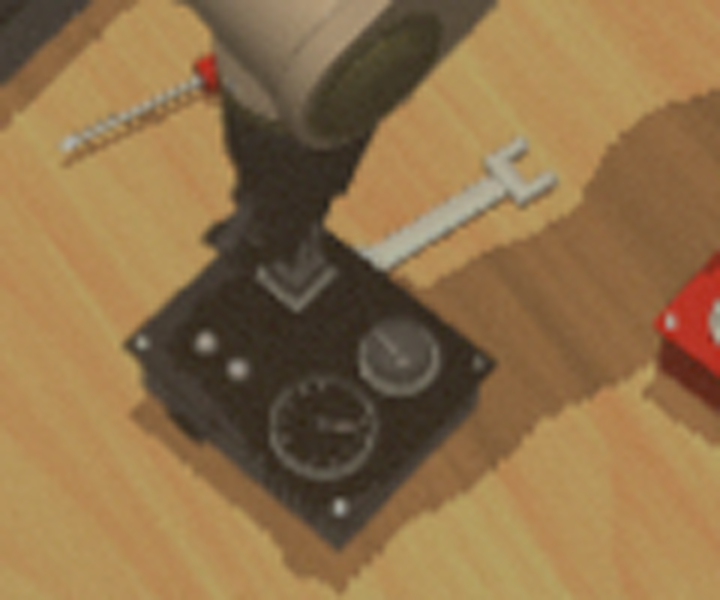

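The fingertip is over the square cap at (297,265), with the fly start button well clear at (400,355). I'll touch down.

```bash
python3 -m handwheel '[{"delta_pos":[0,0.2,0],"twist":[0,0,0],"jaw":0},{"delta_pos":[0,0.4,0],"twist":[0,0,0],"jaw":0},{"delta_pos":[0,0.5,0],"twist":[0,0,0],"jaw":0},{"delta_pos":[0,0.6,0],"twist":[0,0,0],"jaw":0},{"delta_pos":[0,0.7,0],"twist":[0,0,0],"jaw":0},{"delta_pos":[0,0.75,0],"twist":[0,0,0],"jaw":0},{"delta_pos":[0,0.75,0],"twist":[0,0,0],"jaw":0},{"delta_pos":[0,0.75,0],"twist":[0,0,0],"jaw":0},{"delta_pos":[0,0.75,0],"twist":[0,0,0],"jaw":0},{"delta_pos":[0,0.75,0],"twist":[0,0,0],"jaw":0}]'
```

```text
time_s: 12.95
eef_pos: [547.9, 159.9, 78.3]
ee_rot: [-0.699, 0.699, 0.107, -0.107]
force: [-1.9, 0.1, 2.0]
grip_width: 0.001
```

```bash
python3 -m handwheel '[{"delta_pos":[0,0.2,0],"twist":[0,0,0],"jaw":0},{"delta_pos":[0,0.35,0],"twist":[0,0,0],"jaw":0},{"delta_pos":[0,0.35,0],"twist":[0,0,0],"jaw":0},{"delta_pos":[0,0.35,0],"twist":[0,0,0],"jaw":0},{"delta_pos":[0,0.35,0],"twist":[0,0,0],"jaw":0},{"delta_pos":[0,0.35,0],"twist":[0,0,0],"jaw":0},{"delta_pos":[0,0.35,0],"twist":[0,0,0],"jaw":0},{"delta_pos":[0,0.35,0],"twist":[0,0,0],"jaw":0},{"delta_pos":[0,0.35,0],"twist":[0,0,0],"jaw":0},{"delta_pos":[0,0.35,0],"twist":[0,0,0],"jaw":0}]'; python3 -m handwheel '[{"delta_pos":[0,-0.4,0],"twist":[0,0,0],"jaw":0},{"delta_pos":[0,-1,0],"twist":[0,0,0],"jaw":0},{"delta_pos":[0,-2,0],"twist":[0,0,0],"jaw":0},{"delta_pos":[0,-4,0],"twist":[0,0,0],"jaw":0},{"delta_pos":[0,-6,0],"twist":[0,0,0],"jaw":0},{"delta_pos":[0,-8,0],"twist":[0,0,0],"jaw":0},{"delta_pos":[0,-10,0],"twist":[0,0,0],"jaw":0},{"delta_pos":[0,-12,0],"twist":[0,0,0],"jaw":0},{"delta_pos":[0,-12,0],"twist":[0,0,0],"jaw":0},{"delta_pos":[0,-12,0],"twist":[0,0,0],"jaw":0}]'; python3 -c "
from h import *
from rig import imaging
c=imaging.capture('wrist');pickle.dump(c,open('wrist4.pkl','wb'));cv2.imwrite('pics/w4.png',c['frame'][:,:,::-1])
c=imaging.capture('scene');f=c['frame'][:,:,::-1];cv2.imwrite('pics/s5.png',cv2.resize(f[100:400,150:470],None,fx=2,fy=2,interpolation=cv2.INTER_CUBIC))
rel(T['fstop'],110)"
```

```text
time_s: 13.78
eef_pos: [548.1, 159.9, 74.9]
ee_rot: [0.699, -0.699, -0.107, 0.107]
force: [-1.4, -0.2, 5.1]
grip_width: -0.002
time_s: 14.62
eef_pos: [548.3, 159.9, 195.9]
ee_rot: [-0.699, 0.699, 0.108, -0.106]
force: [0.2, -0.0, -1.0]
grip_width: 0.002
t 14.7167 pos [547.6 159.8 194. ] d world [  1.6  -0.3 -84. ] tool cm [ 0.16  8.4  -0.08] F [ 1.17 -0.73  0.21] w -0.001
```

View pics/w4.png

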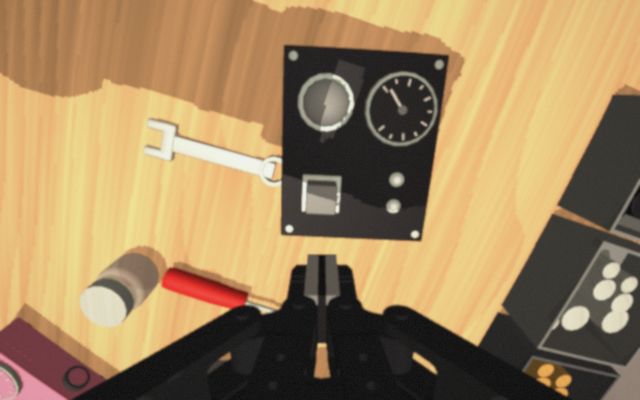

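View pics/s5.png

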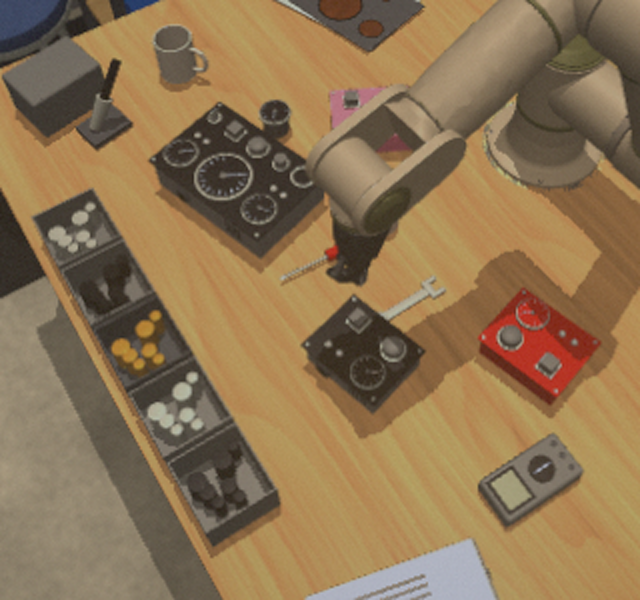

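The wrist view shows the fly stop cap back up at (322,195). In the scene view both panels and the loose items are where they started, and the tool is clear in the air, so I'll hand in.

```bash
python3 -c "
from rig import ctrl
print(ctrl.finish_job())"
```

```text
the job is handed in; nothing more can be done
None
```

I ran the start test in the required order and handed the job in at about 14.7 s. No verdict was reported.

| Button | Measured force | Time held | Estimated travel |
|---|---|---|---|
| Helm preheat | 5.0 N | about 2.0 s | about 5 mm |
| Helm start | 5.0 N | about 1.0 s | about 5 mm |
| Flybridge stop | 5.1 N | about 0.7 s | about 5 mm |

- **Travel:** I could not read the button joints. The travel comes from the measured force and the fingertip height.
- **Last checks:** The final pictures showed the three pressed buttons up, and neither panel visibly moved. The loose items I could see were where they started. The arm hid the jar and part of the helm box corner in the scene view, but the jar was visible upright in the wrist view. The tool was clear at z = 194 mm with no contact force beyond sensor noise of about 1 N.
- **Disagreement:** The top and wrist cameras differed by up to 4 mm on the preheat button. I aimed between the two, which was well inside the cap.

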